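Unstack the storage tins and put each away in its own place

TASK

Take the stack apart from the top down, setting each thing upright in its own place before you take the next: the spice jar goes in the empty hole of the spice rack, the round tin in the round tray, the square tin in the square tray and the oblong tin in the oblong tray. Each must end flat on the floor of its place, upright and let go; do not tip anything over, and leave the pepper shaker and the short food tin where they stand.

Things in the scene. Friction and masses are not known exactly. Their poses are not given: they have to be found in the camera images.
- spice_jar: Spice jar with red cap and dark label, round, 41 mm diameter, 105 mm high, standing on top of the stack; the only jar there. Loose, about 0.11 kg. Origin: centre of its underside, z up along the jar.
- round_tin: Closed plain metal tin, round, 54 mm diameter, 42 mm high, third from the bottom of the stack (under the jar). Loose, about 0.12 kg. Origin: centre of its underside, z up.
- square_tin: Closed plain metal tin, 60 x 60 mm, 42 mm high, second from the bottom of the stack (under the round tin). Loose, about 0.16 kg. Origin: centre of its underside, z up, x and y square to its sides.
- oblong_tin: Closed plain metal tin, 62 mm (its x) by 104 mm (its y), 42 mm high, at the bottom of the stack, standing on the table. Loose, about 0.22 kg. Origin: centre of its underside, z up. Grip it across its 62 mm side.
- rack_place (a point): Centre of the floor of the empty hole in the spice rack. The rack is a fixed pale wooden block 70 x 138 mm, 14 mm high, with two round holes 58 mm wide and 8 mm deep (their floor 6 mm above the table), 68 mm apart along its length. The other hole, 68 mm towards +y of this frame, holds a fixed spice jar with red cap, 41 mm wide and 105 mm high. z up, y along the rack towards that jar.
- round_tray: Fixed shallow round tray of pale wood, 86 mm outside, 74 mm inside; its floor is 4 mm and its rim 10 mm above the table. Origin: centre of its underside, on the table.
- square_tray: Fixed shallow square tray of pale wood, 92 x 92 mm outside, 80 x 80 mm inside; floor 4 mm and rim 10 mm above the table. Origin: centre of its underside, on the table; x and y square to its sides.
- oblong_tray: Fixed shallow oblong tray of pale wood, inside 82 mm (its x) by 124 mm (its y), outside 94 x 136 mm; floor 4 mm and rim 10 mm above the table. Origin: centre of its underside, on the table.
- pepper_shaker: Bystander to be left alone: pepper shaker, 44 mm diameter, 90 mm high, standing loose on the table. Origin: centre of its underside.
- short_tin: Bystander to be left alone: short food tin with a green label, 75 mm diameter, 58 mm high, standing loose on the table. Origin: centre of its underside.
Not all that is in view belongs to the job. What is shaped like the oblong_tray but pink is not meant.

How it is judged:
By the outcome, as a careful person would: the job done as asked, in the order asked, and still so for the second after the job is handed in, with the robot touching nothing.
It also fails if it takes over 115 s, if anything falls off the work surface, if the arm or the gripper's body presses on something with over 40 N, if the wrist force passes 120 N, or if a joint passes its speed limit or range.

ROBOT

A 7-joint arm with a two-finger parallel gripper is mounted at the origin on the work surface; the furniture and walls round the work are solid. World frame = base frame: x ahead of the robot, y to its left, z up, the work surface at z = 0. Lengths are in mm, angles in rad, forces in N, time in s.
With the tool pointing down it reaches from about 425 to 950 mm from the base axis. Payload 16.7 kg.
Tool frame: the origin (TCP) lies at the very end of the fingers, on their centre line; the grasp point (between the pads) lies 19 mm behind it; z points along the fingers, y is the line along which they close (so a half turn about z gives the same grasp; the last joint's range is limited). The gripper opens to 94 mm and grips with 3 to 60 N. Pads are 16 mm wide; open, the fingers measure 119 mm over their backs; the gripper's body (75 mm by 177 mm) begins 78 mm behind the grasp point.
Start: joints at [1.198, 0.426, 0.074, 1.606, -0.034, 1.111, -0.067], TCP at [149.778, -658.134, 205.467] pointing down, gripper open.
Joint ranges: [-2.85, 2.85], [-0.5, 2.14], [-1.23, 1.37], [0.21, 2.46], [-1.02, 4.16], [0.16, 2.05], [-2.73, 2.73]. Speed limits (rad/s): [1.89, 1.89, 2.39, 2.39, 3.01, 3.01, 3.01].

INTERFACE

Orientations are given as a rotation vector (axis times angle).
In Python, from station import * gives the robot as it stands.
- The arm moves only by the shell command python3 -m creep 'ROWS' [OPENING]. ROWS is JSON, a list of rows, each a list of 2 entries, a list of its own where there are three numbers: the shift along the world's x, y, z in m, then the turn, a rotation vector about the world's x, y, z in rad. A call has 1 to 10 rows; each row shifts and turns the commanded pose from where the row before left it; what a row does not reach is not made up. A row lasts 1/10 s, in which the tool goes at most 50 mm and 8.59 degrees, less where a joint would pass 70% of its speed; a pose out of reach is approached as far as the arm can. A call with a gripper value outside its range is refused whole. OPENING is the closure, from 0 (fully open) to 1 (shut), set as the call begins (- or left out, the last holds). The fingers move at their own pace and stop on an object; the grip force is fixed at half the most. Time passes only in rows, so rows that do not move let the fingers close. It gives the time, the measured TCP pose, the force, the opening and the grip force at its end, in the units of the state.
- get_state(): the state, without advancing time (a new reading comes with each control period).
- snapshot(name): name is "side" or "top" or "wrist"; returns a dict with "color" (480x640x3 uint8, blue, green, red), "mtx" (3x3 intrinsics, pixels), "distortion" ([k1, k2, p1, p2, k3] as OpenCV has them; the pictures are not rectified), "R" (3x3) and "t" (3): a world point X has camera coordinates R X + t. Camera axes: x right, y down, z forward; pixel columns grow to the right and rows downward; lengths in mm; the calibration is good to about 2 mm. A picture is of the moment at which its call begins. There is no depth.
- sign_off(): hands the job in; it is judged then, once.
The state is a dict: "time": time; "joint_positions": joint angles; "qd": joint speeds; "tau": joint torques, N m; "position": TCP position; "tcp_rot": TCP orientation; "contact_force": force on the tool from outside, world axes, zero at the start; "moment": the same for the moment, N m; "gripper_width": finger opening in mm; "grasp_force": force on a finger pad.
Only numpy, scipy, OpenCV 4.12 (cv2) and the standard library are available. Lean on these libraries where they do the work, as an engineer would, in place of code of your own. Each camera call takes 0.05 s, during which the arm holds its last target. There are 200 camera calls.

## Working session

There is one attempt and no reset: what is moved stays moved. The work goes in short steps, Python scripts to look and compute and a shell command to move; the robot and the scene stay as the last step left them, time stands still between calls to the robot, and variables do not carry over. Pictures are saved under pics/ and viewed, at most 14 in all, crops included, and the job is handed in when it is done.

```bash
mkdir -p pics; ls; python3 - <<'E'
from station import *
import cv2
s=get_state();print({k:s[k] for k in('time','position','tcp_rot','gripper_width','contact_force')})
for n in("side","top","wrist"):
    d=snapshot(n);cv2.imwrite(f"pics/{n}0.png",d["color"]);print(n,d["mtx"],d["distortion"],(-d["R"].T@d["t"]).round(),d["R"].round(2).tolist())
E
```

```text
pics
{'time': 0.0, 'position': array([ 149.64674633, -657.73597575,  204.767454  ]), 'tcp_rot': array([-3.12066108e+00, -3.50533883e-01,  3.64145113e-04]), 'gripper_width': 93.6213678414064, 'contact_force': array([-0.12081609, -0.37260236,  0.32312835])}
side [[587.32512907   0.         313.17496183]
 [  0.         587.32512907 238.49509592]
 [  0.           0.           1.        ]] [-0.18366889  0.          0.          0.          0.        ] [  196. -1243.   975.] [[0.98, -0.21, 0.01], [-0.12, -0.6, -0.79], [0.17, 0.77, -0.61]]
top [[484.87117689   0.         313.03509359]
 [  0.         484.87117689 244.63352628]
 [  0.           0.           1.        ]] [-0.0035386  0.         0.         0.         0.       ] [ 282. -100. 1054.] [[-0.0, -1.0, -0.01], [-0.99, 0.0, -0.17], [0.17, 0.01, -0.99]]
wrist [[330.89503908   0.         320.58156576]
 [  0.         330.89503908 235.70547106]
 [  0.           0.           1.        ]] [-0.02055447  0.          0.          0.          0.        ] [ 227. -641.  384.] [[0.22, -0.97, -0.0], [-0.94, -0.22, 0.27], [-0.27, -0.06, -0.96]]
```

View pics/top0.png

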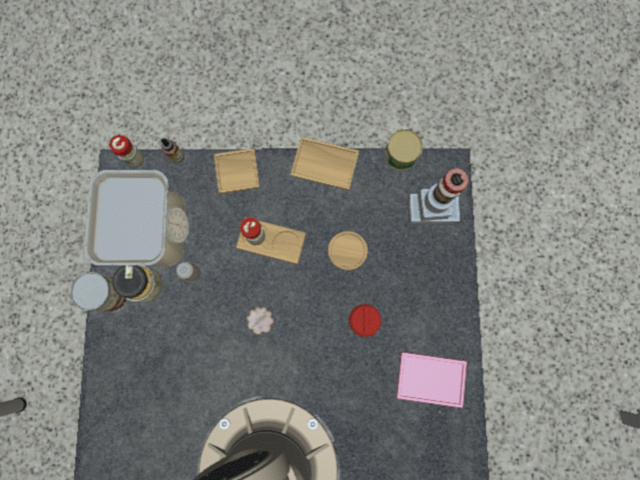

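View pics/side0.png

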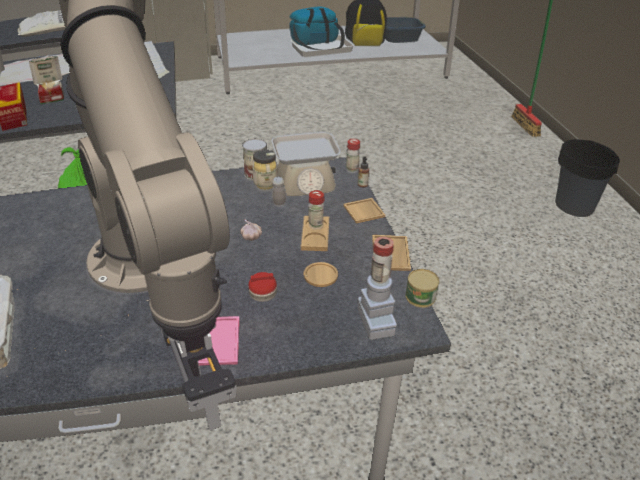

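The top view shows a stack cap at (455,181) and its oblong tin at about (435,208). The red-capped jars are the stack jar (455,181), the rack's fixed jar (251,229) and a back-corner jar (122,145). The one meant is (455,181), as it stands on tins; I check it in a crop. The rack's empty hole is at (286,240), the round tray at (348,250), the square tray at (237,171) and the oblong wooden tray at (325,163). The pink tray at (432,380) is not meant.

```bash
cat > h.py <<'E'
from station import *
import cv2, numpy as np
def rays(d,px):
    p=cv2.undistortPoints(np.float64(px).reshape(-1,1,2),d["mtx"],d["distortion"])[:,0]
    return -d["R"].T@d["t"], np.c_[p,np.ones(len(p))]@d["R"]
def onplane(d,px,z):
    c,r=rays(d,px); return c+r*((z-c[2])/r[:,2])[:,None]
def pix(d,X):
    return cv2.projectPoints(np.float64(X).reshape(-1,1,3),cv2.Rodrigues(d["R"])[0],d["t"],d["mtx"],d["distortion"])[0][:,0]
def big(d,mask=None,lo=None,hi=None,amin=60):
    m=cv2.inRange(cv2.cvtColor(d["color"],cv2.COLOR_BGR2HSV),lo,hi)
    return [c for c in cv2.findContours(m,cv2.RETR_EXTERNAL,cv2.CHAIN_APPROX_NONE)[0] if cv2.contourArea(c)>amin]
def rect(d,c,z):
    P=onplane(d,c.reshape(-1,2),z)[:,:2].astype(np.float32); r=cv2.minAreaRect(P)
    return np.round(r[0],1),np.round(r[1],1),round(r[2],1)
E
python3 - <<'E'
from h import *
t=snapshot("top");s=snapshot("side")
print("wood")
for c in big(t,lo=(10,60,110),hi=(25,200,255),amin=500): print(c.mean((0,1)).round(),rect(t,c,10))
print("red")
for lo in((0,130,70),(172,130,70)):
  for c in big(t,lo=lo,hi=(lo[0]+7,255,255),amin=30): print(c.mean((0,1)).round(),cv2.minEnclosingCircle(c),rect(t,c,231))
a=cv2.resize(t["color"][155:235,395:485],None,fx=6,fy=6,interpolation=2)
b=cv2.resize(s["color"][225:345,340:450],None,fx=4,fy=4,interpolation=2)
b=cv2.copyMakeBorder(b,0,0,0,0,0);im=np.zeros((480,540+0,3),np.uint8)
cv2.imwrite("pics/c1.png",a);cv2.imwrite("pics/c2.png",b)
E
```

```text
wood
[347. 250.] (array([ 451.2, -168. ]), array([85. , 83.9]), 89.9)
[271. 242.] (array([ 4.733e+02, -3.000e-01]), array([140.7,  72.3]), 75.2)
[236. 170.] (array([633.4,  79.5]), array([94.2, 92.8]), 8.7)
[325. 163.] (array([ 650.3, -118.8]), array([136.9,  95.7]), 75.5)
[405. 146.] (array([ 689.3, -300.1]), array([74.6, 76.5]), 88.4)
red
[365. 320.] ((364.6089172363281, 320.2128601074219), 16.13995361328125) (array([ 295.5, -180.5]), array([52.1, 51.3]), 89.9)
[250. 228.] ((250.0, 227.5), 10.547611236572266) (array([455.1,  15. ]), array([36.5, 33.1]), 45.1)
[120. 145.] ((120.26530456542969, 145.13265991210938), 11.111145973205566) (array([606.2, 251. ]), array([41.8, 32.7]), 45.6)
```

View pics/c1.png

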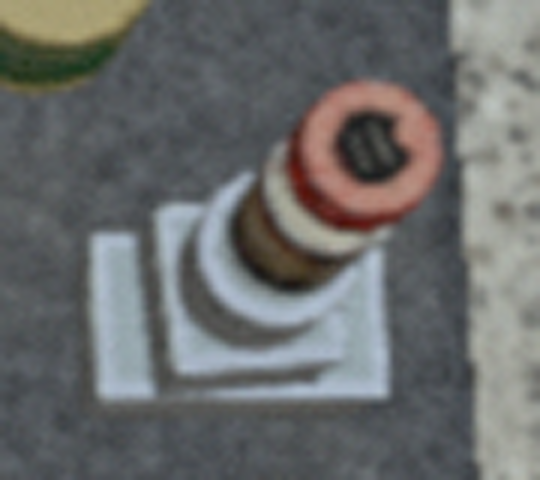

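View pics/c2.png

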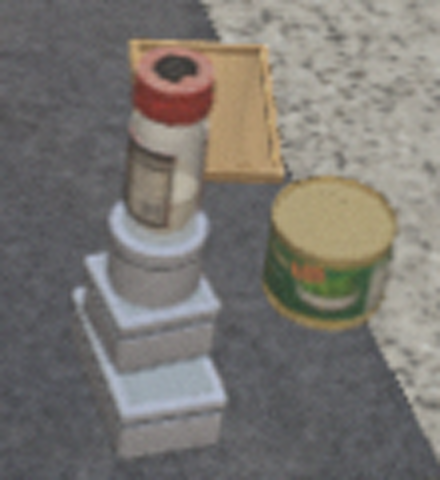

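The crop confirms the stack jar: its cap is at about (456.5,179.7) in top and (384,243) in side, standing on the round, square and oblong tins. I turn the corners I read off into positions.

```bash
python3 - <<'E'
from h import *
t=snapshot("top");s=snapshot("side")
T=lambda l:np.float64(l)/6+[395,155]-.4
S=lambda l:np.float64(l)/4+[340,225]-.4
a,b=T([(371,150)]),S([(176,72)])
print("cap",onplane(t,a,231).round(1),onplane(s,b,231).round(1))
(c1,r1),(c2,r2)=rays(t,a),rays(s,b);k=np.linalg.lstsq(np.c_[r1[0],-r2[0]],c2-c1,rcond=None)[0];print("tri",c1+k[0]*r1[0],c2+k[1]*r2[0])
print("obl top",onplane(t,T([(92,235),(98,397),(387,397)]),42).round(1).tolist(),onplane(s,S([(80,293),(122,412),(226,398)]),42).round(1).tolist())
print("sq top",onplane(t,T([(156,208),(180,375)]),84).round(1).tolist(),onplane(s,S([(88,256),(120,325),(217,308)]),84).round(1).tolist())
# round tin: left/bottom rim points
P=onplane(t,T([(197,255),(206,285),(230,312),(270,327),(310,322),(345,298),(200,230)]),126)[:,:2]
A=np.c_[2*P,np.ones(len(P))];x=np.linalg.lstsq(A,(P**2).sum(1),rcond=None)[0];print("round",x[:2],(x[2]+x[:2]@x[:2])**.5)
print("round side L/R",onplane(s,S([(108,222),(208,219)]),126).round(1).tolist())
R=np.float64([472.5,-.7]);u=np.float64([.255,.967])
print("hole px",pix(t,[[*(R-34*u),6],[*(R+34*u),111],[451,-168,4]]))
E
```

```text
cap [[ 540.2 -346.8  231. ]] [[ 539.2 -348.2  231. ]]
tri [ 540.44693162 -347.0512787   230.23207687] [ 539.70568367 -346.97878206  229.97749821]
obl top [[568.1, -302.0, 42.0], [508.6, -302.0, 42.0], [508.3, -404.6, 42.0]] [[510.8, -307.4, 42.0], [508.4, -403.0, 42.0], [567.6, -404.6, 42.0]]
sq top [[565.8, -315.9, 84.0], [506.8, -321.8, 84.0]] [[508.9, -321.5, 84.0], [511.3, -378.2, 84.0], [567.2, -376.2, 84.0]]
round [ 539.05320582 -345.94088275] 26.463186355916854
round side L/R [[512.1, -340.9, 126.0], [566.4, -349.4, 126.0]]
hole px [[286.00984316 244.61112283]
 [249.75866375 227.05362448]
 [347.33213447 250.4000969 ]]
```

```bash
python3 -m creep '[[[0,0,0.02],[0,0,0]],[[0,0,0.04],[0,0,0]],[[0,0,0.04],[0,0,0]],[[0.015,0.012,0],[0,0,0.05]],[[0.03,0.024,0],[0,0,0.1]],[[0.03,0.024,0],[0,0,0.1]],[[0.03,0.024,0],[0,0,0.1]],[[0.03,0.024,0],[0,0,0.1]],[[0.03,0.024,0],[0,0,0.1]],[[0.03,0.024,0],[0,0,0.1]]]' 0
python3 -m creep '[[[0.03,0.024,0],[0,0,0.1]],[[0.03,0.024,0],[0,0,0.1]],[[0.03,0.024,0],[0,0,0.1]],[[0.03,0.024,0],[0,0,0.1]],[[0.03,0.024,0],[0,0,0.039]],[[0.015,0.012,0],[0,0,0]],[[0,0,0],[0,0,0]],[[0,0,0],[0,0,0]]]'
```

```text
time: 1.35
position: [345.9, -500.7, 305.3]
tcp_rot: [2.843, 1.336, -0.0]
contact_force: [0.1, -1.8, -0.8]
gripper_width: 94.2
grasp_force: 0.0
time: 2.15
position: [509.6, -370.1, 305.1]
tcp_rot: [-2.488, -1.918, 0.001]
contact_force: [0.1, 0.0, 0.1]
gripper_width: 93.8
grasp_force: 0.0
```

```bash
python3 -m creep '[[[0.015,0.0115,0],[0,0,0]],[[0.015,0.0115,0],[0,0,0]],[[0,0,0],[0,0,0]],[[0,0,-0.02],[0,0,0]],[[0,0,-0.03],[0,0,0]],[[0,0,0],[0,0,0]],[[0,0,0],[0,0,0]]]'
python3 - <<'E'
from h import *
d=snapshot("wrist");cv2.imwrite("pics/w1.png",d["color"])
E
```

```text
time: 2.85
position: [538.9, -348.1, 255.9]
tcp_rot: [-2.49, -1.915, 0.001]
contact_force: [-0.1, -1.5, 0.5]
gripper_width: 94.2
grasp_force: 0.0
```

View pics/w1.png

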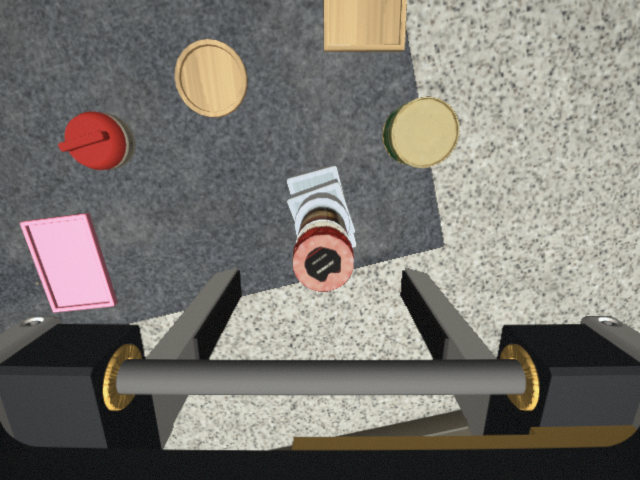

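The wrist view shows the cap at (323,262), centred between the fingertips (about 238 and 403), so I go down and grip.

```bash
python3 - <<'E'
from h import *
d=snapshot("wrist");print(onplane(d,[(323.5,262)],231))
E
python3 -m creep '[[[0.001,0.001,-0.02],[0,0,0]],[[0,0,-0.025],[0,0,0]],[[0,0,-0.025],[0,0,0]],[[0,0,-0.02],[0,0,0]],[[0,0,-0.012],[0,0,0]],[[0,0,-0.006],[0,0,0]],[[0,0,0],[0,0,0]],[[0,0,0],[0,0,0]]]'
python3 -m creep '[[[0,0,0],[0,0,0]],[[0,0,0],[0,0,0]],[[0,0,0],[0,0,0]],[[0,0,0],[0,0,0]],[[0,0,0],[0,0,0]],[[0,0,0],[0,0,0]],[[0,0,0],[0,0,0]],[[0,0,0],[0,0,0]]]' 1
```

```text
[[ 541.74896804 -345.99101641  231.        ]]
time: 3.75
position: [541.4, -346.5, 148.6]
tcp_rot: [2.488, 1.916, 0.001]
contact_force: [0.9, 0.3, 0.9]
gripper_width: 93.7
grasp_force: 0.0
time: 4.55
position: [540.8, -346.1, 147.4]
tcp_rot: [-2.489, -1.917, -0.0]
contact_force: [0.4, -0.3, -0.3]
gripper_width: 40.1
grasp_force: 30.0
```

```bash
python3 -m creep '[[[0,0,0.005],[0,0,0]],[[0,0,0.01],[0,0,0]],[[0,0,0.02],[0,0,0]],[[0,0,0.015],[0,0,0]],[[-0.003,0.0125,0],[0,0,0]],[[-0.006,0.025,0],[0,0,0]],[[-0.0075,0.03,0],[0,0,0]],[[-0.0075,0.03,0],[0,0,0]],[[-0.0075,0.03,0],[0,0,0]],[[-0.0075,0.03,0],[0,0,0]]]'
python3 -m creep '[[[-0.0075,0.03,0],[0,0,0]],[[-0.0075,0.03,0],[0,0,0]],[[-0.0075,0.03,0],[0,0,0]],[[-0.0075,0.03,0],[0,0,0]],[[-0.005,0.02,0],[0,0,0]],[[-0.002,0.0125,0],[0,0,0]],[[0,0,0],[0,0,0]],[[0,0,0],[0,0,0]],[[0,0,0],[0,0,0]]]'
python3 - <<'E'
from h import *
d=snapshot("top");cv2.imwrite("pics/t2.png",cv2.resize(d["color"][130:290,180:500],None,fx=2.5,fy=2.5,interpolation=2))
d=snapshot("side");cv2.imwrite("pics/s2.png",d["color"][130:370,230:470])
d=snapshot("wrist");cv2.imwrite("pics/w2.png",d["color"])
E
```

```text
time: 5.55
position: [500.7, -186.6, 197.0]
tcp_rot: [-2.488, -1.917, 0.001]
contact_force: [0.9, 0.7, -1.0]
gripper_width: 40.3
grasp_force: 30.0
time: 6.45
position: [464.8, -37.1, 197.3]
tcp_rot: [-2.49, -1.915, 0.0]
contact_force: [0.1, 0.2, -2.2]
gripper_width: 40.0
grasp_force: 30.0
```

View pics/w2.png

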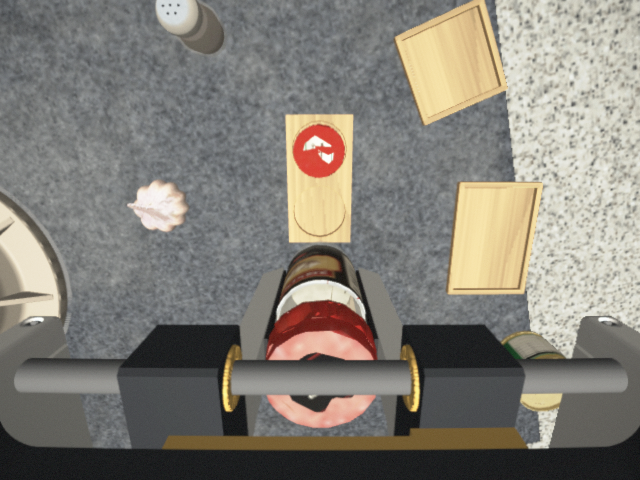

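The wrist view shows the jar held upright, with the rack corners at (286,114), (353,114), (352,242) and (289,242) and the empty hole around (320,210). I check the hole position from them.

```bash
python3 - <<'E'
from h import *
d=snapshot("wrist")
P=onplane(d,[(286,114),(353,114),(352,242),(289,242)],14)[:,:2]
c=P.mean(0);u=P[:2].mean(0)-P[2:].mean(0);L=np.linalg.norm(u);u/=L
print(P.round(1).tolist(),c,L,u,"hole",c-34*u)
Q=onplane(d,[(294.5,213),(345,213),(320,237)],14)[:,:2];print("arc L/R/bottom",Q.round(1).tolist(),"hole from arc",Q[2]+29*u)
for n,C in(("square",[(395,40),(486,0),(506,86),(426,124)]),("oblong",[(459,182),(543,182),(526,295),(447,293)])):
    p=onplane(d,C,10)[:,:2];print(n,p.mean(0),rect(d,np.float64(C),10))
s=get_state();print(s["position"])
E
```

```text
[[457.0, 76.0], [524.0, 58.3], [491.1, -76.0], [421.3, -57.6]] [4.73365182e+02 1.75315506e-01] 138.3048199885147 [0.24786438 0.96879474] hole [464.93779351 -32.76370569]
arc L/R/bottom [[436.8, -26.7], [491.3, -41.1], [457.2, -60.9]] hole from arc [464.3860039  -32.82321928]
square [633.80489747  79.79488911] (array([635.,  81.]), array([93.7, 87.9]), 10.3)
oblong [ 650.88844166 -117.69362849] (array([ 651.5, -118.7]), array([137.3,  97.6]), 75.5)
[464.83998782 -36.6981665  197.34580483]
```

```bash
python3 -m creep '[[[0,0.0038,0],[0,0,0]],[[0,0,-0.02],[0,0,0]],[[0,0,-0.035],[0,0,0]],[[0,0,-0.035],[0,0,0]],[[0,0,-0.03],[0,0,0]],[[0,0,-0.02],[0,0,0]],[[0,0,-0.014],[0,0,0]],[[0,0,-0.006],[0,0,0]],[[0,0,0],[0,0,0]],[[0,0,0],[0,0,0]]]'
python3 -m creep '[[[0,0,-0.004],[0,0,0]],[[0,0,-0.003],[0,0,0]],[[0,0,-0.002],[0,0,0]],[[0,0,0],[0,0,0]],[[0,0,0],[0,0,0]]]'
```

```text
time: 7.65
position: [465.2, -32.2, 38.0]
tcp_rot: [2.489, 1.917, 0.001]
contact_force: [0.1, 0.2, -1.4]
gripper_width: 40.1
grasp_force: 30.0
time: 8.15
position: [464.8, -32.3, 28.5]
tcp_rot: [-2.489, -1.917, -0.0]
contact_force: [-0.9, -0.0, -1.4]
gripper_width: 40.3
grasp_force: 30.0
```

```bash
python3 -m creep '[[[0,0,-0.001],[0,0,0]],[[0,0,0],[0,0,0]],[[0,0,0],[0,0,0]]]'
python3 -m creep '[[[0,0,-0.0005],[0,0,0]],[[0,0,0],[0,0,0]],[[0,0,0],[0,0,0]]]'
```

```text
time: 8.45
position: [464.8, -32.3, 27.5]
tcp_rot: [-2.489, -1.917, -0.0]
contact_force: [-0.2, -0.2, -1.3]
gripper_width: 40.3
grasp_force: 30.0
time: 8.75
position: [464.9, -32.3, 27.3]
tcp_rot: [2.489, 1.917, 0.0]
contact_force: [-3.4, 0.4, 9.0]
gripper_width: 40.4
grasp_force: 30.0
```

Touched the floor with 9 N. Now release, rise and look.

```bash
python3 -m creep '[[[0,0,0],[0,0,0]],[[0,0,0],[0,0,0]],[[0,0,0],[0,0,0]],[[0,0,0],[0,0,0]],[[0,0,0],[0,0,0]],[[0,0,0],[0,0,0]],[[0,0,0],[0,0,0]]]' 0
python3 -m creep '[[[0,0,0.01],[0,0,0]],[[0,0,0.025],[0,0,0]],[[0,0,0.035],[0,0,0]],[[0,0,0.035],[0,0,0]],[[0,0,0.035],[0,0,0]],[[0,0,0.03],[0,0,0]],[[0,0,0.02],[0,0,0]],[[0.003,-0.0125,0],[0,0,0]],[[0.0075,-0.03,0],[0,0,0]],[[0.0075,-0.03,0],[0,0,0]]]'
python3 -m creep '[[[0.0075,-0.03,0],[0,0,0]],[[0.0075,-0.03,0],[0,0,0]],[[0.0075,-0.03,0],[0,0,0]],[[0.005,-0.02,0],[0,0,0]],[[0,-0.01,0],[0,0,0]],[[0,0,0],[0,0,0]],[[0,0,0],[0,0,0]]]'
python3 - <<'E'
from h import *
d=snapshot("wrist");cv2.imwrite("pics/w3.png",d["color"])
t=snapshot("top");s=snapshot("side")
a=cv2.resize(t["color"][155:235,395:485],None,fx=4,fy=4,interpolation=2)
b=cv2.resize(s["color"][250:345,350:440],None,fx=4,fy=4,interpolation=2)
e=cv2.resize(s["color"][180:260,280:360],None,fx=4,fy=4,interpolation=2)
f=np.zeros((400,800,3),np.uint8);f[:320,:360]=a;f[:380,360:720]=b;cv2.imwrite("pics/c3.png",f);cv2.imwrite("pics/r3.png",e)
E
```

```text
time: 9.45
position: [464.8, -32.3, 27.0]
tcp_rot: [-2.489, -1.917, -0.0]
contact_force: [0.2, -0.8, -0.9]
gripper_width: 91.9
grasp_force: 0.0
time: 10.45
position: [482.6, -106.0, 217.0]
tcp_rot: [2.488, 1.918, -0.0]
contact_force: [0.9, 0.2, -0.7]
gripper_width: 94.0
grasp_force: 0.0
time: 11.15
position: [510.1, -223.7, 216.9]
tcp_rot: [-2.487, -1.918, -0.0]
contact_force: [0.4, 0.7, -0.7]
gripper_width: 93.8
grasp_force: 0.0
```

View pics/w3.png

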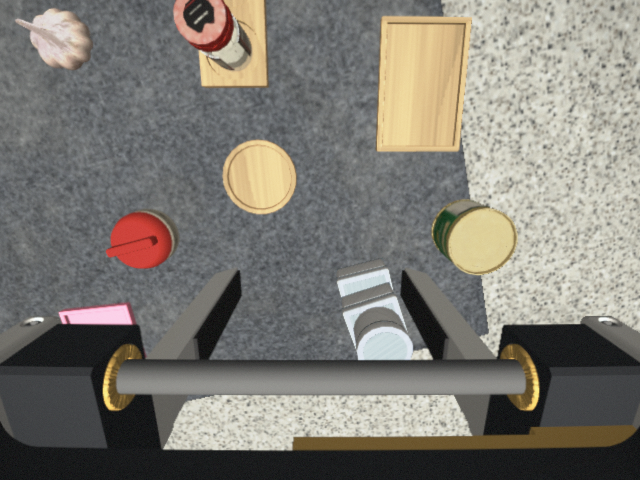

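View pics/c3.png

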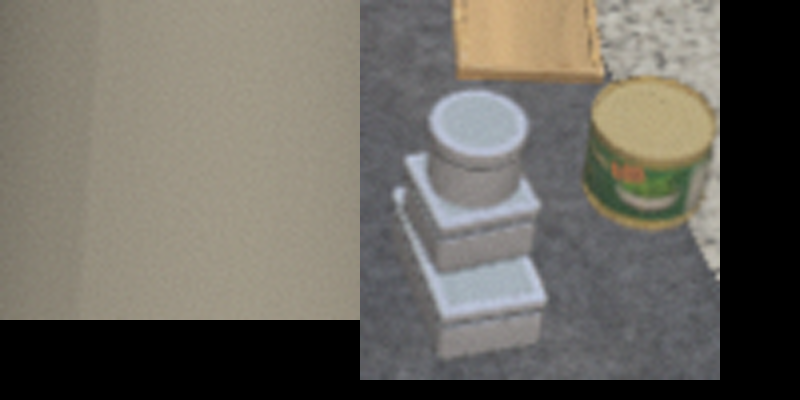

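The jar stands upright in the rack (cap at (205,25) in the wrist view). The round tin still tops the stack, with its top centre at about (118,129) in the 4x side crop, and the round tray is at (260,176) in the wrist view.

```bash
python3 - <<'E'
from h import *
d=snapshot("wrist");s=snapshot("side")
S=lambda l:(np.float64(l)-[360,0])/4+[350,250]-.4
print("round",onplane(s,S([(479,128),(430,124),(529,128),(479,89),(479,164)]),126).round(1).tolist())
print("round wrist L,R",onplane(d,[(356.5,346),(412.5,346),(384,319)],126).round(1).tolist())
print("sq",onplane(s,S([(407,155),(437,230),(540,206)]),84).round(1).tolist())
print("obl",onplane(s,S([(397,190),(437,313),(546,297)]),42).round(1).tolist())
P=onplane(d,[(222,177),(297,177),(260,140),(260,214)],10).round(1);print("rtray",P.tolist(),P.mean(0))
E
```

```text
round [[538.0, -351.1, 126.0], [512.8, -342.7, 126.0], [564.7, -356.6, 126.0], [547.3, -320.2, 126.0], [529.6, -378.6, 126.0]]
round wrist L,R [[516.0, -334.1, 126.0], [567.0, -347.5, 126.0], [546.7, -312.7, 126.0]]
sq [[508.6, -320.6, 84.0], [508.6, -381.6, 84.0], [569.3, -375.0, 84.0]]
obl [[509.7, -304.7, 42.0], [505.5, -403.1, 42.0], [567.8, -403.8, 42.0]]
rtray [[409.4, -155.7, 10.0], [493.6, -177.8, 10.0], [464.4, -127.5, 10.0], [439.0, -208.7, 10.0]] [ 451.6   -167.425   10.   ]
```

```bash
python3 -m creep '[[[0.004,-0.016,0],[0,0,0]],[[0.0075,-0.03,0],[0,0,0]],[[0.0075,-0.03,0],[0,0,0]],[[0.0075,-0.03,0],[0,0,0]],[[0.003,-0.0173,0],[0,0,0]],[[0,0,-0.02],[0,0,0]],[[0,0,-0.02],[0,0,0]],[[0,0,-0.01],[0,0,0]],[[0,0,0],[0,0,0]],[[0,0,0],[0,0,0]]]'
python3 - <<'E'
from h import *
d=snapshot("wrist");cv2.imwrite("pics/w4.png",d["color"][200:480,160:480])
# pixels where tin top (z=126, r=27) should appear at each guess
for c in((539.5,-347),(541,-342)):
    print(pix(d,[[c[0]+27*np.cos(a),c[1]+27*np.sin(a),126] for a in np.arange(4)*np.pi/2]).round().tolist())
E
```

```text
time: 12.4
position: [540.1, -348.1, 167.6]
tcp_rot: [2.488, 1.917, 0.0]
contact_force: [-0.4, 0.3, 0.0]
gripper_width: 93.7
grasp_force: 0.0
[[357.0, 247.0], [310.0, 220.0], [283.0, 266.0], [329.0, 290.0]]
[[358.0, 240.0], [310.0, 213.0], [283.0, 259.0], [330.0, 284.0]]
```

View pics/w4.png

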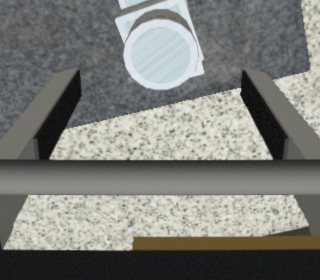

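The tin's top is centred at (320,254) in the full frame, against a predicted (320,256) for (539.5,-347). I go down and grip.

```bash
python3 -m creep '[[[0,0.001,-0.015],[0,0,0]],[[0,0,-0.02],[0,0,0]],[[0,0,-0.02],[0,0,0]],[[0,0,-0.012],[0,0,0]],[[0,0,-0.0065],[0,0,0]],[[0,0,0],[0,0,0]],[[0,0,0],[0,0,0]]]'
python3 -m creep '[[[0,0,0],[0,0,0]],[[0,0,0],[0,0,0]],[[0,0,0],[0,0,0]],[[0,0,0],[0,0,0]],[[0,0,0],[0,0,0]],[[0,0,0],[0,0,0]],[[0,0,0],[0,0,0]]]' 1
python3 -m creep '[[[0,0,0.003],[0,0,0]],[[0,0,0.007],[0,0,0]],[[0,0,0.015],[0,0,0]],[[0,0,0.015],[0,0,0]],[[0,0,0.01],[0,0,0]],[[0,0,0],[0,0,0]]]'
```

```text
time: 13.15
position: [540.2, -347.3, 94.1]
tcp_rot: [2.488, 1.917, 0.001]
contact_force: [0.7, -0.3, -0.3]
gripper_width: 94.0
grasp_force: 0.0
time: 13.85
position: [539.9, -347.2, 93.5]
tcp_rot: [2.489, 1.917, 0.0]
contact_force: [0.5, -0.0, 1.4]
gripper_width: 53.4
grasp_force: 30.0
time: 14.45
position: [540.7, -347.7, 145.8]
tcp_rot: [2.487, 1.915, 0.002]
contact_force: [0.1, 0.3, -2.4]
gripper_width: 53.8
grasp_force: 30.0
```

```bash
python3 -m creep '[[[-0.006,0.012,0],[0,0,0]],[[-0.0125,0.025,0],[0,0,0]],[[-0.015,0.03,0],[0,0,0]],[[-0.015,0.03,0],[0,0,0]],[[-0.015,0.03,0],[0,0,0]],[[-0.0125,0.026,0],[0,0,0]],[[-0.009,0.018,0],[0,0,0]],[[-0.004,0.0085,0],[0,0,0]],[[0,0,0],[0,0,0]],[[0,0,0],[0,0,0]]]'
python3 -m creep '[[[0,0,-0.015],[0,0,0]],[[0,0,-0.03],[0,0,0]],[[0,0,-0.03],[0,0,0]],[[0,0,-0.02],[0,0,0]],[[0,0,-0.012],[0,0,0]],[[0,0,-0.005],[0,0,0]],[[0,0,0],[0,0,0]],[[0,0,0],[0,0,0]]]'
```

```text
time: 15.45
position: [451.0, -168.2, 143.4]
tcp_rot: [2.489, 1.917, -0.0]
contact_force: [-0.3, -0.1, -1.7]
gripper_width: 53.8
grasp_force: 30.0
time: 16.25
position: [451.4, -167.9, 32.2]
tcp_rot: [2.488, 1.916, 0.001]
contact_force: [1.8, 0.5, -1.6]
gripper_width: 53.4
grasp_force: 30.0
```

```bash
python3 -m creep '[[[0,0,-0.007],[0,0,0]],[[0,0,-0.005],[0,0,0]],[[0,0,-0.004],[0,0,0]],[[0,0,0],[0,0,0]],[[0,0,0],[0,0,0]]]'
python3 -m creep '[[[0,0,-0.0015],[0,0,0]],[[0,0,0],[0,0,0]],[[0,0,0],[0,0,0]]]'
python3 -m creep '[[[0,0,-0.001],[0,0,0]],[[0,0,0],[0,0,0]],[[0,0,0],[0,0,0]]]'
```

```text
time: 16.75
position: [450.7, -167.6, 15.4]
tcp_rot: [-2.488, -1.917, 0.0]
contact_force: [-0.4, 0.6, -1.2]
gripper_width: 53.9
grasp_force: 30.0
time: 17.05
position: [450.8, -167.7, 14.0]
tcp_rot: [2.489, 1.917, 0.0]
contact_force: [-0.9, -0.4, -1.6]
gripper_width: 53.5
grasp_force: 30.0
time: 17.35
position: [450.9, -167.7, 13.4]
tcp_rot: [2.489, 1.917, -0.0]
contact_force: [-2.8, 0.8, 10.6]
gripper_width: 53.9
grasp_force: 30.0
```

```bash
python3 -m creep '[[[0,0,0],[0,0,0]],[[0,0,0],[0,0,0]],[[0,0,0],[0,0,0]],[[0,0,0],[0,0,0]],[[0,0,0],[0,0,0]],[[0,0,0],[0,0,0]]]' 0
python3 -m creep '[[[0,0,0.01],[0,0,0]],[[0,0,0.03],[0,0,0]],[[0,0,0.04],[0,0,0]],[[0,0,0.04],[0,0,0]],[[0,0,0.04],[0,0,0]],[[0,0,0.02],[0,0,0]],[[0.006,-0.012,0],[0,0,0.03]],[[0.0125,-0.025,0],[0,0,0.05]],[[0.015,-0.03,0],[0,0,0.05]],[[0.015,-0.03,0],[0,0,0.05]]]'
python3 -m creep '[[[0.015,-0.03,0],[0,0,0.05]],[[0.0125,-0.026,0],[0,0,0.05]],[[0.009,-0.018,0],[0,0,0.05]],[[0.004,-0.0085,0],[0,0,0]],[[0,0,0],[0,0,0]],[[0,0,0],[0,0,0]],[[0,0,0],[0,0,0]]]'
python3 - <<'E'
from h import *
d=snapshot("wrist");cv2.imwrite("pics/w5.png",d["color"])
E
```

```text
time: 17.95
position: [450.8, -167.6, 13.0]
tcp_rot: [-2.489, -1.917, 0.0]
contact_force: [-0.1, 0.2, -0.4]
gripper_width: 93.9
grasp_force: 0.0
time: 18.95
position: [499.7, -265.6, 194.0]
tcp_rot: [2.303, 2.136, 0.0]
contact_force: [0.4, 0.1, 0.5]
gripper_width: 93.9
grasp_force: 0.0
time: 19.65
position: [539.6, -345.9, 193.3]
tcp_rot: [-2.14, -2.3, -0.0]
contact_force: [-0.3, 0.5, -0.6]
gripper_width: 94.0
grasp_force: 0.0
```

View pics/w5.png

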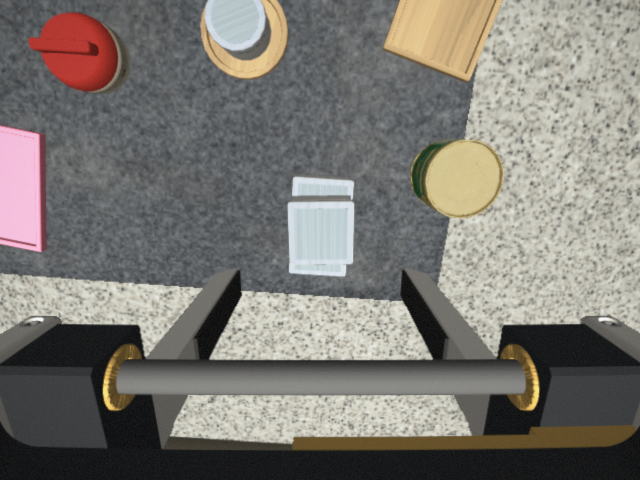

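The round tin stands in its tray at (243,30). The square tin's corners are at (288,202), (354,201), (354,264) and (289,264). The oblong tin shows beneath it at (293,178), (354,181), (346,276) and (290,274).

```bash
python3 - <<'E'
from h import *
d=snapshot("wrist");w=get_state()["tcp_rot"];print("tool y deg",np.degrees(2*np.arctan2(w[1],w[0]))-90)
for n,C,z in(("sq",[(288,202),(354,201),(354,264),(289,264)],84),("obl",[(293,178),(354,181),(346,276),(290,274)],42)):
    P=onplane(d,C,z)[:,:2];e=P[1]-P[0]+P[2]-P[3];print(n,P.round(1).tolist(),P.mean(0),np.degrees(np.arctan2(e[1],e[0])),rect(d,np.float64(C),z))
E
```

```text
tool y deg 4.152101461878374
sq [[508.4, -320.2], [566.3, -315.0], [572.3, -373.8], [512.0, -378.2]] [ 539.75192246 -346.80313915] 4.671076985809092 (array([ 540. , -346.6]), array([60.4, 59.1]), 4.2)
obl [[508.5, -303.4], [569.1, -301.9], [570.7, -403.5], [510.5, -405.6]] [ 539.70698277 -353.62032267] 1.7455117655117647 (array([ 539.8, -353.8]), array([ 60.6, 102.6]), 1.1)
```

```bash
python3 -m creep '[[[0,-0.001,-0.02],[0,0,0]],[[0,0,-0.035],[0,0,0]],[[0,0,-0.035],[0,0,0]],[[0,0,-0.025],[0,0,0]],[[0,0,-0.015],[0,0,0]],[[0,0,-0.01],[0,0,0]],[[0,0,-0.0015],[0,0,0]],[[0,0,0],[0,0,0]],[[0,0,0],[0,0,0]]]'
python3 -m creep '[[[0,0,0],[0,0,0]],[[0,0,0],[0,0,0]],[[0,0,0],[0,0,0]],[[0,0,0],[0,0,0]],[[0,0,0],[0,0,0]],[[0,0,0],[0,0,0]],[[0,0,0],[0,0,0]]]' 1
python3 -m creep '[[[0,0,0.003],[0,0,0]],[[0,0,0.007],[0,0,0]],[[0,0,0.02],[0,0,0]],[[0,0,0.03],[0,0,0]],[[0,0,0.03],[0,0,0]],[[0,0,0.03],[0,0,0]],[[0,0,0.02],[0,0,0]],[[0,0,0],[0,0,0]]]'
```

```text
time: 20.65
position: [540.5, -348.5, 52.7]
tcp_rot: [2.139, 2.299, 0.001]
contact_force: [-0.0, -0.2, 0.2]
gripper_width: 93.9
grasp_force: 0.0
time: 21.35
position: [539.8, -348.2, 51.5]
tcp_rot: [-2.14, -2.3, 0.0]
contact_force: [-0.8, 0.4, 2.2]
gripper_width: 59.6
grasp_force: 30.0
time: 22.15
position: [541.1, -348.8, 195.0]
tcp_rot: [2.137, 2.296, 0.001]
contact_force: [0.6, 0.2, -1.7]
gripper_width: 59.7
grasp_force: 30.0
```

```bash
python3 -m creep '[[[0.003,0.014,0],[0,0,0.008]],[[0.006,0.028,0],[0,0,0.008]],[[0.0065,0.03,0],[0,0,0.008]],[[0.0065,0.03,0],[0,0,0.008]],[[0.0065,0.03,0],[0,0,0.008]],[[0.0065,0.03,0],[0,0,0.008]],[[0.0065,0.03,0],[0,0,0.008]],[[0.0065,0.03,0],[0,0,0.008]],[[0.0065,0.03,0],[0,0,0.008]],[[0.0065,0.03,0],[0,0,0.008]]]'
python3 -m creep '[[[0.0065,0.03,0],[0,0,0]],[[0.0065,0.03,0],[0,0,0]],[[0.0065,0.03,0],[0,0,0]],[[0.0065,0.025,0],[0,0,0]],[[0.004,0.015,0],[0,0,0]],[[0,0,0],[0,0,0]],[[0,0,0],[0,0,0]],[[0,0,0],[0,0,0]]]'
python3 - <<'E'
from h import *
d=snapshot("wrist");cv2.imwrite("pics/w6.png",d["color"])
E
```

```text
time: 23.15
position: [599.9, -63.8, 190.0]
tcp_rot: [-2.043, -2.384, 0.002]
contact_force: [0.3, 0.8, -1.8]
gripper_width: 59.6
grasp_force: 30.0
time: 23.95
position: [630.5, 62.5, 191.1]
tcp_rot: [-2.048, -2.382, 0.002]
contact_force: [0.4, -0.1, -2.3]
gripper_width: 60.0
grasp_force: 30.0
```

View pics/w6.png

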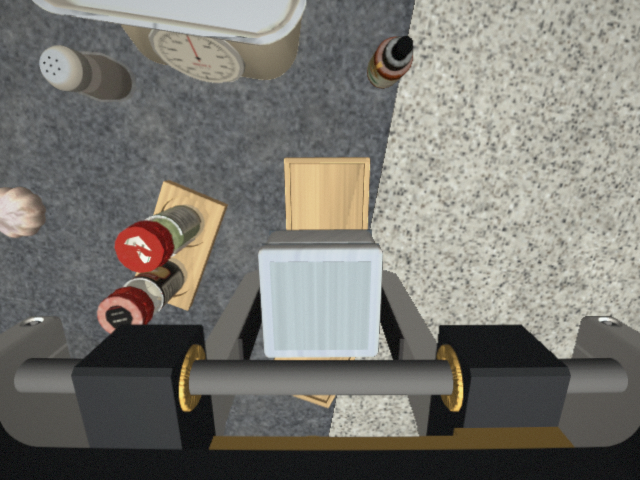

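The tray's far edge is at (284,158) to (369,158), square to the held tin (260..382 wide). Both rack jars stand upright at the left.

```bash
python3 - <<'E'
from h import *
d=snapshot("wrist");s=get_state();w=s["tcp_rot"];a=np.degrees(2*np.arctan2(w[1],w[0]))-90
P=onplane(d,[(284,158),(369,158)],10)[:,:2];e=P[1]-P[0];u=e/np.linalg.norm(e)
print(s["position"],"tool",a,P,"yaw",np.degrees(np.arctan2(e[1],e[0])),np.linalg.norm(e),"centre",P.mean(0)+46*np.array([u[1],-u[0]]))
C=onplane(d,[(260,251),(382,247),(378,356),(263,356)],s["position"][2]-10+42)[:,:2];print("tin",C.mean(0),C.round(1).tolist())
E
```

```text
[630.67867635  62.54760473 191.37399579] tool 8.615481297669547 [[581.85735237 118.61194372]
 [671.18752796 132.28868704]] yaw 8.704578489135898 90.37108817535767 centre [633.48407143  79.98015274]
tin [629.89293034  63.98917289] [[597.5, 87.4], [653.6, 98.0], [663.6, 39.8], [604.8, 30.7]]
```

```bash
python3 -m creep '[[[0.0035,0.016,0],[0,0,0]],[[0,0,-0.02],[0,0,0]],[[0,0,-0.035],[0,0,0]],[[0,0,-0.035],[0,0,0]],[[0,0,-0.03],[0,0,0]],[[0,0,-0.02],[0,0,0]],[[0,0,-0.014],[0,0,0]],[[0,0,-0.006],[0,0,0]],[[0,0,0],[0,0,0]],[[0,0,0],[0,0,0]]]'
python3 -m creep '[[[0,0,-0.007],[0,0,0]],[[0,0,-0.004],[0,0,0]],[[0,0,0],[0,0,0]],[[0,0,0],[0,0,0]]]'
```

```text
time: 25.05
position: [635.0, 80.1, 32.5]
tcp_rot: [2.046, 2.383, 0.002]
contact_force: [0.1, -0.0, -1.1]
gripper_width: 60.1
grasp_force: 30.0
time: 25.45
position: [634.3, 79.9, 20.5]
tcp_rot: [-2.046, -2.384, 0.0]
contact_force: [0.1, 0.2, -1.6]
gripper_width: 59.8
grasp_force: 30.0
```

```bash
python3 -m creep '[[[0,-0.001,-0.004],[0,0,0]],[[0,0,-0.0015],[0,0,0]],[[0,0,0],[0,0,0]],[[0,0,0],[0,0,0]]]'
python3 -m creep '[[[0,0,-0.001],[0,0,0]],[[0,0,0],[0,0,0]],[[0,0,0],[0,0,0]]]'
python3 -m creep '[[[0,0,-0.0007],[0,0,0]],[[0,0,0],[0,0,0]],[[0,0,0],[0,0,0]]]'
```

```text
time: 25.85
position: [634.3, 78.9, 14.9]
tcp_rot: [-2.046, -2.384, 0.0]
contact_force: [-0.3, 0.1, -0.1]
gripper_width: 59.6
grasp_force: 30.0
time: 26.15
position: [634.3, 78.9, 14.0]
tcp_rot: [-2.046, -2.384, 0.0]
contact_force: [-0.5, 0.2, -2.3]
gripper_width: 60.0
grasp_force: 30.0
time: 26.45
position: [634.4, 78.9, 13.5]
tcp_rot: [2.046, 2.384, 0.0]
contact_force: [-2.2, -0.6, 5.2]
gripper_width: 59.9
grasp_force: 30.0
```

```bash
python3 -m creep '[[[0,0,0],[0,0,0]],[[0,0,0],[0,0,0]],[[0,0,0],[0,0,0]],[[0,0,0],[0,0,0]],[[0,0,0],[0,0,0]],[[0,0,0],[0,0,0]]]' 0
python3 -m creep '[[[0,0,0.01],[0,0,0]],[[0,0,0.03],[0,0,0]],[[0,0,0.04],[0,0,0]],[[0,0,0.04],[0,0,0]],[[0,0,0.04],[0,0,0]],[[0,0,0.02],[0,0,0]],[[-0.003,-0.014,0],[0,0,0]],[[-0.006,-0.028,0],[0,0,0]],[[-0.0065,-0.03,0],[0,0,-0.01]],[[-0.0065,-0.03,0],[0,0,-0.01]]]'
python3 -m creep '[[[-0.0065,-0.03,0],[0,0,-0.01]],[[-0.0065,-0.03,0],[0,0,-0.01]],[[-0.0065,-0.03,0],[0,0,-0.01]],[[-0.0065,-0.03,0],[0,0,-0.01]],[[-0.0065,-0.03,0],[0,0,-0.01]],[[-0.0065,-0.03,0],[0,0,-0.01]],[[-0.0065,-0.03,0],[0,0,-0.01]],[[-0.0065,-0.03,0],[0,0,-0.01]],[[-0.0065,-0.03,0],[0,0,-0.01]],[[-0.0065,-0.03,0],[0,0,-0.01]]]'
python3 -m creep '[[[-0.006,-0.03,0],[0,0,-0.009]],[[-0.004,-0.02,0],[0,0,0]],[[0,-0.01,0],[0,0,0]],[[0,0,0],[0,0,0]],[[0,0,0],[0,0,0]]]'
python3 - <<'E'
from h import *
d=snapshot("wrist");cv2.imwrite("pics/w7.png",d["color"])
E
```

```text
time: 27.05
position: [634.3, 78.9, 13.3]
tcp_rot: [-2.046, -2.384, 0.0]
contact_force: [0.2, 0.1, 0.2]
gripper_width: 94.0
grasp_force: 0.0
time: 28.05
position: [611.3, -24.7, 192.9]
tcp_rot: [-2.07, -2.362, 0.001]
contact_force: [0.8, -0.5, 0.3]
gripper_width: 94.3
grasp_force: 0.0
time: 29.05
position: [546.0, -324.7, 192.9]
tcp_rot: [-2.186, -2.255, 0.001]
contact_force: [-0.6, -0.1, 0.2]
gripper_width: 94.1
grasp_force: 0.0
time: 29.55
position: [537.5, -381.9, 193.1]
tcp_rot: [-2.194, -2.247, -0.001]
contact_force: [-0.4, -0.1, -0.3]
gripper_width: 93.8
grasp_force: 0.0
```

View pics/w7.png

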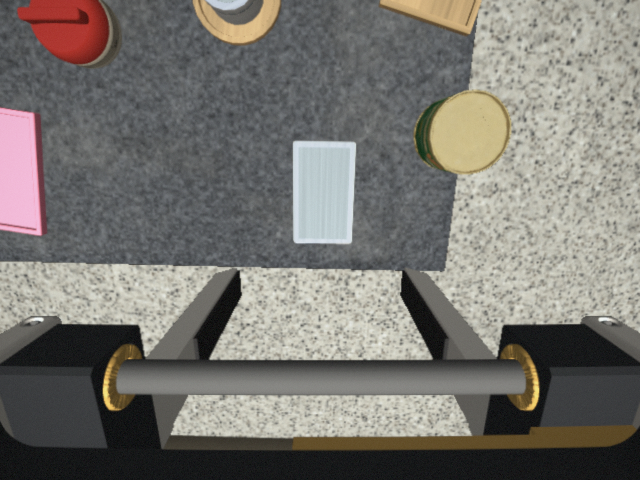

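The oblong tin stands alone, corners (293,141), (355,142), (352,243) and (293,242).

```bash
python3 - <<'E'
from h import *
d=snapshot("wrist");s=get_state();w=s["tcp_rot"];print(s["position"],"tool",np.degrees(2*np.arctan2(w[1],w[0]))-90)
C=[(293,141),(355.5,142),(352.5,243),(293,242.5)];P=onplane(d,C,42)[:,:2]
e=P[1]-P[0]+P[2]-P[3];f=P[0]-P[3]+P[1]-P[2];print(P.mean(0),np.degrees(np.arctan2(e[1],e[0])),np.degrees(np.arctan2(f[1],f[0]))-90,rect(d,np.float64(C),42))
E
```

```text
[ 537.81095836 -381.63438732  193.30591125] tool -358.5832132438316
[ 539.28586182 -352.68604419] 0.8021872790077061 0.7650880845224037 (array([ 539.1, -352.6]), array([ 62.1, 102. ]), 1.0)
```

```bash
python3 -m creep '[[[0.0015,0.0135,0],[0,0,-0.009]],[[0,0.015,0],[0,0,0]],[[0,0,-0.025],[0,0,0]],[[0,0,-0.04],[0,0,0]],[[0,0,-0.04],[0,0,0]],[[0,0,-0.035],[0,0,0]],[[0,0,-0.02],[0,0,0]],[[0,0,-0.012],[0,0,0]],[[0,0,0],[0,0,0]],[[0,0,0],[0,0,0]]]'
python3 -m creep '[[[0,0,-0.006],[0,0,0]],[[0,0,-0.004],[0,0,0]],[[0,0,0],[0,0,0]],[[0,0,0],[0,0,0]]]'
```

```text
time: 30.65
position: [539.5, -354.2, 22.3]
tcp_rot: [2.205, 2.237, 0.001]
contact_force: [-0.4, -1.2, 0.4]
gripper_width: 94.0
grasp_force: 0.0
time: 31.05
position: [538.8, -354.7, 11.4]
tcp_rot: [2.206, 2.237, -0.0]
contact_force: [-0.3, -0.5, -0.4]
gripper_width: 94.0
grasp_force: 0.0
```

```bash
python3 -m creep '[[[0,0,0],[0,0,0]],[[0,0,0],[0,0,0]],[[0,0,0],[0,0,0]],[[0,0,0],[0,0,0]],[[0,0,0],[0,0,0]],[[0,0,0],[0,0,0]],[[0,0,0],[0,0,0]]]' 1
python3 -m creep '[[[0,0,0.003],[0,0,0]],[[0,0,0.007],[0,0,0]],[[0,0,0.02],[0,0,0]],[[0,0,0.03],[0,0,0]],[[0,0,0.03],[0,0,0]],[[0,0,0.03],[0,0,0]],[[0,0,0.03],[0,0,0]],[[0,0,0.02],[0,0,0]],[[0,0,0],[0,0,0]]]'
python3 -m creep '[[[0.006,0.012,0],[0,0,-0.02]],[[0.0125,0.026,0],[0,0,-0.03]],[[0.0125,0.026,0],[0,0,-0.04]],[[0.0125,0.026,0],[0,0,-0.04]],[[0.0125,0.026,0],[0,0,-0.04]],[[0.0125,0.026,0],[0,0,-0.04]],[[0.0125,0.026,0],[0,0,-0.04]],[[0.0125,0.026,0],[0,0,-0.017]],[[0.009,0.018,0],[0,0,0]],[[0,0,0],[0,0,0]]]'
python3 -m creep '[[[0,0,0],[0,0,0]],[[0,0,0],[0,0,0]]]'
python3 - <<'E'
from h import *
d=snapshot("wrist");cv2.imwrite("pics/w8.png",d["color"])
E
```

```text
time: 31.75
position: [538.8, -354.6, 11.3]
tcp_rot: [2.206, 2.237, -0.0]
contact_force: [-0.5, -0.3, 1.6]
gripper_width: 62.0
grasp_force: 30.0
time: 32.65
position: [540.0, -355.3, 184.8]
tcp_rot: [2.203, 2.233, 0.002]
contact_force: [-0.3, -0.5, -2.9]
gripper_width: 61.7
grasp_force: 30.0
time: 33.65
position: [641.9, -138.7, 180.2]
tcp_rot: [-2.478, -1.928, -0.001]
contact_force: [-0.9, 0.7, -2.7]
gripper_width: 61.8
grasp_force: 30.0
time: 33.85
position: [640.6, -143.7, 180.7]
tcp_rot: [-2.485, -1.922, 0.002]
contact_force: [0.4, -1.0, -2.4]
gripper_width: 61.8
grasp_force: 30.0
```

View pics/w8.png

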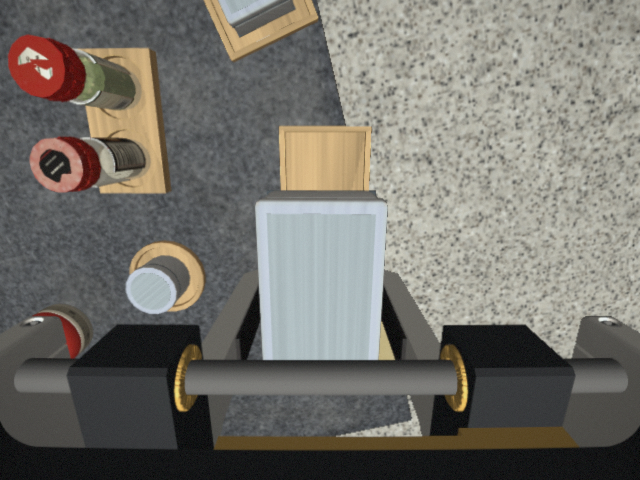

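The square tin sits inside its tray at top (260,10), and both jars and the round tin stand. The oblong tray's far edge is at (280,127) to (370,126).

```bash
python3 - <<'E'
from h import *
d=snapshot("wrist");s=get_state();w=s["tcp_rot"]
P=onplane(d,[(280,127),(370.5,126)],10)[:,:2];e=P[1]-P[0];L=np.linalg.norm(e);u=e/L
print(s["position"],"tool",np.degrees(2*np.arctan2(w[1],w[0]))-90,P,np.degrees(np.arctan2(e[1],e[0])),L,"centre",P.mean(0)+68*np.array([u[1],-u[0]]))
C=onplane(d,[(257,202),(386,201)],s["position"][2]-11.4+42)[:,:2];v=C[1]-C[0];v/=np.linalg.norm(v);print("tin",C,C.mean(0)+52*np.array([v[1],-v[0]]))
E
```

```text
[ 640.76452464 -143.80049448  181.0033773 ] tool -374.58273777378497 [[623.88318908 -42.78891735]
 [712.46706485 -64.69697622]] -13.891324426409765 91.25275935559169 centre [ 651.84961512 -119.75414026]
tin [[625.62873281 -85.77753963]
 [682.41340225 -99.97053834]] [ 641.41186451 -143.32211129]
```

```bash
python3 -m creep '[[[0.005,0.0115,0],[0,0,0]],[[0.005,0.0115,0],[0,0,0]],[[0,0,-0.02],[0,0,0]],[[0,0,-0.035],[0,0,0]],[[0,0,-0.035],[0,0,0]],[[0,0,-0.03],[0,0,0]],[[0,0,-0.015],[0,0,0]],[[0,0,-0.01],[0,0,0]],[[0,0,0],[0,0,0]],[[0,0,0],[0,0,0]]]'
```

```text
time: 34.95
position: [652.1, -119.5, 37.5]
tcp_rot: [2.483, 1.923, 0.002]
contact_force: [-0.0, -0.0, -2.8]
gripper_width: 61.8
grasp_force: 30.0
```

Target is a TCP height of about 15.3; I go down in small steps.

```bash
python3 -m creep '[[[-0.001,-0.001,-0.008],[0,0,0]],[[0,0,-0.006],[0,0,0]],[[0,0,-0.004],[0,0,0]],[[0,0,0],[0,0,0]],[[0,0,0],[0,0,0]]]'
python3 -m creep '[[[0,0,-0.002],[0,0,0]],[[0,0,0],[0,0,0]],[[0,0,0],[0,0,0]]]'
python3 -m creep '[[[0,0,-0.001],[0,0,0]],[[0,0,0],[0,0,0]],[[0,0,0],[0,0,0]]]'
```

```text
time: 35.45
position: [650.3, -120.6, 18.3]
tcp_rot: [-2.484, -1.923, 0.0]
contact_force: [0.3, 0.7, -1.7]
gripper_width: 62.1
grasp_force: 30.0
time: 35.75
position: [650.3, -120.6, 16.3]
tcp_rot: [2.484, 1.923, 0.0]
contact_force: [0.1, 0.5, -2.3]
gripper_width: 62.0
grasp_force: 30.0
time: 36.05
position: [650.4, -120.6, 15.3]
tcp_rot: [2.484, 1.923, 0.0]
contact_force: [-0.3, -1.2, -2.4]
gripper_width: 62.0
grasp_force: 30.0
```

```bash
python3 -m creep '[[[0,0,-0.0007],[0,0,0]],[[0,0,0],[0,0,0]],[[0,0,0],[0,0,0]]]'
```

```text
time: 36.35
position: [650.4, -120.6, 15.3]
tcp_rot: [2.484, 1.923, 0.0]
contact_force: [-3.8, 1.3, 9.9]
gripper_width: 61.4
grasp_force: 30.0
```

Contact at 10 N. I release, rise and move back for a final look.

```bash
python3 -m creep '[[[0,0,0],[0,0,0]],[[0,0,0],[0,0,0]],[[0,0,0],[0,0,0]],[[0,0,0],[0,0,0]],[[0,0,0],[0,0,0]],[[0,0,0],[0,0,0]]]' 0
python3 -m creep '[[[0,0,0.01],[0,0,0]],[[0,0,0.03],[0,0,0]],[[0,0,0.04],[0,0,0]],[[0,0,0.04],[0,0,0]],[[0,0,0.04],[0,0,0]],[[0,0,0.04],[0,0,0]],[[0,0,0.02],[0,0,0]],[[-0.01,-0.015,0],[0,0,0]],[[-0.015,-0.03,0],[0,0,0]],[[-0.015,-0.03,0],[0,0,0]]]'
python3 -m creep '[[[-0.015,-0.03,0],[0,0,0]],[[-0.015,-0.03,0],[0,0,0]],[[-0.015,-0.03,0],[0,0,0]],[[-0.015,-0.035,0],[0,0,0]],[[-0.015,-0.035,0],[0,0,0]],[[-0.02,-0.035,0],[0,0,-0.05]],[[-0.02,-0.035,0],[0,0,-0.05]],[[-0.02,-0.035,0],[0,0,-0.05]],[[-0.01,-0.02,0],[0,0,0]],[[0,0,0],[0,0,0]]]'
python3 - <<'E'
from h import *
t=snapshot("top")["color"];s=snapshot("side")["color"]
f=np.zeros((600,800,3),np.uint8);f[:420,:400]=0
a=cv2.resize(t[130:280,195:475],(800,429)[::1],interpolation=2)[:, :]
f=np.zeros((600,800,3),np.uint8);f[:300,:560]=cv2.resize(t[130:280,195:475],(560,300));f[300:600,:400]=cv2.resize(s[170:320,260:460],(400,300))
cv2.imwrite("pics/f.png",f)
E
```

```text
time: 36.95
position: [650.2, -120.7, 14.5]
tcp_rot: [-2.484, -1.923, 0.0]
contact_force: [0.8, 0.9, 0.0]
gripper_width: 94.5
grasp_force: 0.0
time: 37.95
position: [609.1, -196.5, 234.4]
tcp_rot: [-2.483, -1.924, 0.001]
contact_force: [-0.1, -0.1, -0.2]
gripper_width: 94.0
grasp_force: 0.0
time: 38.95
position: [461.4, -484.3, 233.9]
tcp_rot: [-2.625, -1.724, 0.003]
contact_force: [0.8, -0.9, -0.4]
gripper_width: 94.0
grasp_force: 0.0
```

View pics/f.png

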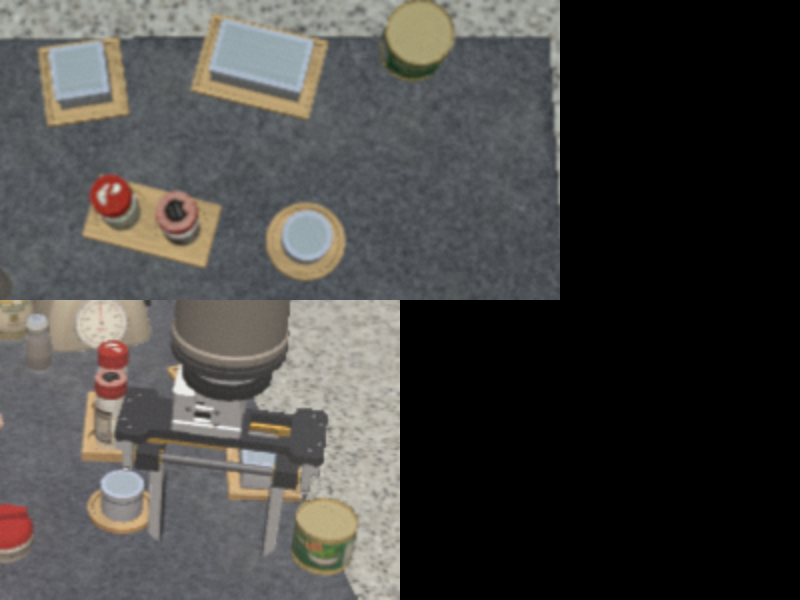

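The final view shows all four standing flat in their places: square tin at (80,72), oblong at (262,58), jar at (178,212) and round tin at (306,236). The pepper shaker and short tin are where they were, and the gripper is clear of everything.

```bash
python3 -m creep '[[[0,0,0],[0,0,0]],[[0,0,0],[0,0,0]],[[0,0,0],[0,0,0]]]'; python3 -c "from station import *; print(sign_off())"
```

```text
time: 39.35
position: [465.8, -479.9, 234.6]
tcp_rot: [-2.62, -1.733, -0.0]
contact_force: [0.5, 0.1, 0.2]
gripper_width: 93.8
grasp_force: 0.0
the job is handed in; nothing more can be done
None
```

I took the stack apart from the top down in 39 s of robot time and handed the job in: the jar is in the rack's empty hole and the round, square and oblong tins are in their trays, all upright and released, with the pepper shaker and short tin left where they stood (no verdict came back).

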